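# Post the empty carton through the sprung flap of the recycling caddy

## Robot

A 7-joint arm with a two-finger parallel gripper is mounted at the origin on a cart in front of the work surface, level with it; the furniture and walls round the work are solid. World frame = base frame: x ahead of the robot, y to its left, z up, the work surface at z = 0. Lengths are in m, angles in rad, forces in N, time in s.
With the tool pointing down it reaches from about 0.35 to 0.9 m from the base axis. Payload 8.1 kg.
Tool frame: the origin (TCP) lies between the finger pads; the fingertips stand ahead of it and the grasp point (between the pads) is the TCP (arm.nose_length is the z of the fingertips in the tool frame, in m); z points along the fingers, y is the line along which they close (so a half turn about z gives the same grasp; the last joint's range is limited). The gripper opens to 92 mm and grips with 3 to 60 N. Pads are 19 mm wide; open, the fingers measure 130 mm over their backs; the gripper's body (75 mm by 190 mm) begins 47 mm behind the grasp point.
Start: joints at [1.147, 0.434, 0.025, 1.573, -0.012, 1.134, -0.075], TCP at [0.197, -0.593, 0.246] pointing down, gripper open.
Joint ranges: [-2.62, 2.62], [-0.44, 2.09], [-1.27, 1.32], [0.08, 2.57], [-1.32, 4.46], [0.12, 2], [-2.74, 2.74]. Speed limits (rad/s): [2.22, 2.22, 3.01, 3.01, 3.14, 3.14, 3.14].

## Interface

Orientations are given as a rotation vector (axis times angle).
In Python, from cell import sensors, optics, arm gives the robot as it stands.
- The arm moves only by the tool arm_command, never from a script. Its argument "deltas" is one flat list of numbers, 7 for each row, row after row: the turn, a rotation vector about the world's x, y, z as a fraction of full scale, then the shift along the world's x, y, z as a fraction of full scale, then the finger opening in mm, from 0 to 91.8. In form: [wx, wy, wz, dx, dy, dz, fingers, wx, wy, wz, dx, dy, dz, fingers, ...]. A call has 1 to 20 rows; each row is the pose to reach, as a shift and turn from the pose commanded when the call began; what a row does not reach only later rows make up. Full scale, the value 1, is 1 m for a shift and 90 degrees for a turn. A row lasts 1/10 s, in which the tool goes at most 50 mm and 8.59 degrees, less where a joint would pass 70% of its speed; a pose out of reach is approached as far as the arm can. A call with a number of a shift or a turn outside -1 to 1 is refused whole. A call with a gripper value outside its range is refused whole. The fingers move at their own pace and stop on an object; "force" is the grip in N (left out, the last holds). Time passes only in rows, so rows that repeat a pose let the fingers close. It gives the time, the measured TCP pose, the force, the opening and the grip force at its end, in the units of the state.
- sensors.observe(): the state, without advancing time (a new reading comes with each control period).
- optics.get_image(name): name is "scene" or "top" or "wrist"; returns the picture (480x640x3 uint8, blue, green, red); there is no depth.
- optics.calibration(name): a dict with "camera_matrix" (3x3 intrinsics, pixels), "rvec" (rotation vector, rad) and "tvec" (3), from world to camera coordinates, as OpenCV has them. Camera axes: x right, y down, z forward; pixel columns grow to the right and rows downward; lengths in m; the calibration is good to about 2 mm. A picture is of the moment at which its call begins: read the wrist's pose just before it. calibration takes no time and is no camera call; for the wrist camera it gives the pose at the moment of the call.
- arm.sign_off(): hands the job in; it is judged then, once.
The state is a dict: "clock": time; "joints": joint angles; "dq": joint speeds; "joint_efforts": joint torques, N m; "position": TCP position; "ee_rot": TCP orientation; "force": force on the tool from outside, world axes, zero at the start; "ft_torque": the same for the moment, N m; "width": opening from 0.0 (shut) to 1.0 (fully open); "gripper_force": force on a finger pad.
Only numpy, scipy, OpenCV 4.12 (cv2) and the standard library are available. Lean on these libraries where they do the work, as an engineer would, in place of code of your own. Each camera call takes 0.05 s, during which the arm holds its last target. There are 200 camera calls.

## Task

Put the small empty carton that lies on top of the recycling caddy into the caddy: with one finger press the self-closing flap down by its raised bar and keep it open, and meanwhile push the carton off the ledge through the open mouth with the other finger; then let go so that the flap shuts over it. Only push: do not lift the carton or push it onto the closed flap, and leave the things standing around as they are.

Things in the scene. Friction and masses are not known exactly. Their poses are not given: they have to be found in the camera images.
- caddy: Fixed smooth white recycling caddy, hollow box 265 (x) x 203 (y) x 205 mm high. Origin: centre of its underside; its x axis runs along the top from the ledge (robot's end) to the mouth, y left, z up. Numbers in the other entries are mm in this frame. The flat top is at z = 205; walls and top are 4 thick, the floor is at z = 9. It is hollow under the ledge too.
- press_bar (a point): Centre of the top face of the smooth grey bar raised on the flap, beside ledge and mouth: 252 long (x -128 to 124), 28 wide (y 45 to 73), top at z = 247 (42 above the ledge) when shut. A fingertip can press it anywhere and slide along it. Pressed down until the tip is 5 to 10 above the ledge's level (it sinks into a cut-out) it opens the flap 0.7 to 0.95 rad and pushes back with 5 to 9 N.
- flap (a joint): Angle of the smooth sprung steel flap that closes the mouth, rad: 0 shut and flush with the top; grows as the bar is pressed and the flap swings down inside; stop at 1.0. Hinge line along x at y = 93, z = 220, on a raised rail (top at z = 223) at the left edge. Its spring shuts it when let go; the carton's weight alone does not open it. The carton drops through at 0.65 or more.
- mouth (a point): Centre of the mouth, the hole in the top beyond the ledge, x 0 to 125, y -56 to 24; the point is at x = 62, y = -16, z = 205. Axes as the caddy's.
- ledge (a point): Point on the ledge, the flat part of the top on which the carton lies, x -132 to 0, y -101 to 24; the point is at x = -62, y = -16, z = 205, in line with the mouth's centre. Axes as the caddy's.
- carton_center (a point): Centre of the small striped card carton (about 60 g) lying on the ledge: 88 long, within 6 degrees of the caddy's x, 51 wide, 40 high; the centre starts 20 above the ledge. Its own z axis is the long one and points to the mouth. Pushed at the middle of its near end along the caddy's x it slides straight, and tips into the open mouth as its middle passes the ledge's edge at x = 0.
- salt_shaker: Salt shaker, 44 x 44 x 90 mm, stands on the worktop close to the right side of the caddy; origin under its centre. Leave alone.
- spice_jar: Spice jar with dark cap, 41 x 41 x 105 mm, stands on the worktop close to the left side of the caddy; origin under its centre. Leave alone.
- mug: Mug, 83 x 117 x 94 mm, on the worktop at the front right; origin under its centre. Leave alone.
Not all that is in view belongs to the job. Leave any green, orange or turquoise look-alike of the part that bears carton_center alone.

How it is judged:
On the way, in this order (a step that is already met when the one before it is completed fails the run):
1. the flap is held open (over 0.4 rad) while the carton still lies on the ledge (value of joint flap above 0.4 rad and x of carton_center in the frame of caddy below -0.01 m and z of carton_center in the frame of caddy above 0.21 m), for 0.2 s.
2. the carton has gone through the mouth into the caddy (z of carton_center in the frame of caddy between 0 and 0.155 m and x of carton_center in the frame of caddy between -0.132 and 0.132 m and y of carton_center in the frame of caddy between -0.102 and 0.102 m), for 0.1 s.
At the end, for the whole second after the job is handed in: The carton lies at rest inside the caddy (its centre at least 50 mm below the caddy's top and within its walls) and the flap has shut to within 0.06 rad (all of step 2 and value of joint flap below 0.06 rad and linear speed of stock_cubes below 0.03 m/s); the robot touches nothing.
It fails at once if the carton is lifted (its centre more than 25 mm higher than where it lay) (z of carton_center in the frame of caddy above 0.25 m).
It fails at once if the carton is pushed onto the closed flap (its centre past the ledge's edge, still on top, with the flap open less than 0.2 rad) (x of carton_center in the frame of caddy above 0.01 m and z of carton_center in the frame of caddy above 0.21 m and value of joint flap below 0.2 rad).
It fails at once if the carton falls off the caddy onto the worktop (x of carton_center in the frame of caddy below -0.15 m or y of carton_center in the frame of caddy below -0.115 m or y of carton_center in the frame of caddy above 0.115 m or x of carton_center in the frame of caddy above 0.15 m).
It fails at once if the salt shaker, spice jar or mug is moved by more than 30 mm (distance of any of salt_shaker, spice_jar, mug from where it was at the start of the episode above 0.03 m).
It also fails if it takes over 40 s, if anything falls off the work surface, if the arm or the gripper's body presses on something with over 40 N, if the wrist force passes 120 N, or if a joint passes its speed limit or range.

## Working session

There is one attempt and no reset: what is moved stays moved. The work goes in short steps, Python scripts to look and compute and a tool call to move; the robot and the scene stay as the last step left them, time stands still between calls to the robot, and variables do not carry over. Pictures are saved under pics/ and viewed, at most 10 in all, crops included, and the job is handed in when it is done.

Besides the shell and the picture viewer there is one more tool, called after ">>>" in YAML: its name, and indented under it one key for each argument. arm_command: Moves the arm, as the interface text tells. Its arguments: {"type":"object","properties":{"deltas":{"type":"array","items":{"type":"number"}},"force":{"type":"number"}},"required":["deltas"]}

```bash
mkdir -p pics; python3 - <<'E'
from cell import sensors, optics, arm
import cv2
s=sensors.observe();print({k:s[k] for k in("clock","position","ee_rot","width","force")},arm.nose_length)
for n in("scene","top"):
    cv2.imwrite(f"pics/{n}0.png",optics.get_image(n)); c=optics.calibration(n);print(n,c)
E
```

```text
{'clock': 0.0, 'position': array([ 0.19690093, -0.59269464,  0.24496608]), 'ee_rot': array([-3.09983675e+00, -5.01440381e-01,  5.37615239e-04]), 'width': 1.0022251286806139, 'force': array([-0.60220472, -0.54393638, -0.31749373])} 0.019
scene {'camera_matrix': array([[617.80055554,   0.        , 318.09237188],
       [  0.        , 617.80055554, 242.80209175],
       [  0.        ,   0.        ,   1.        ]]), 'rvec': array([ 1.33541152, -2.32634815,  0.82720036]), 'tvec': array([0.17827672, 0.4275826 , 1.02891866])}
top {'camera_matrix': array([[617.00868356,   0.        , 315.93824947],
       [  0.        , 617.00868356, 239.24826805],
       [  0.        ,   0.        ,   1.        ]]), 'rvec': array([ 2.1799384 , -2.15357082,  0.14393744]), 'tvec': array([-0.07370943,  0.48894289,  1.28273373])}
```

View pics/top0.png

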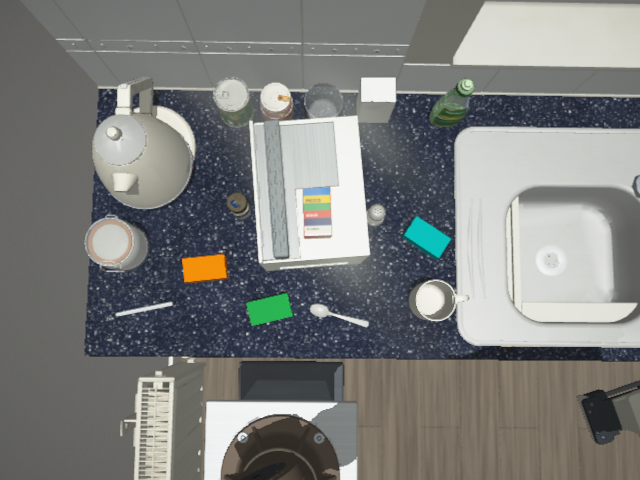

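View pics/scene0.png

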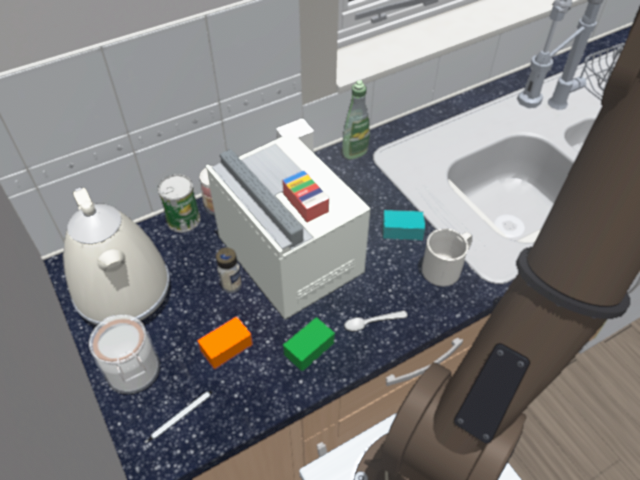

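The top view shows the caddy at about (252–368, 117–268), with the bar at (262–288, 120–257), the carton at (303–332, 187–238) and the flap at the upper right.

```bash
python3 - <<'E'
import cv2
i=cv2.imread("pics/top0.png")[108:278,230:390]
i=cv2.resize(i,None,fx=3.5,fy=3.5,interpolation=cv2.INTER_CUBIC)
cv2.imwrite("pics/c1.png",i)
E
```

```text
(no output)
```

View pics/c1.png

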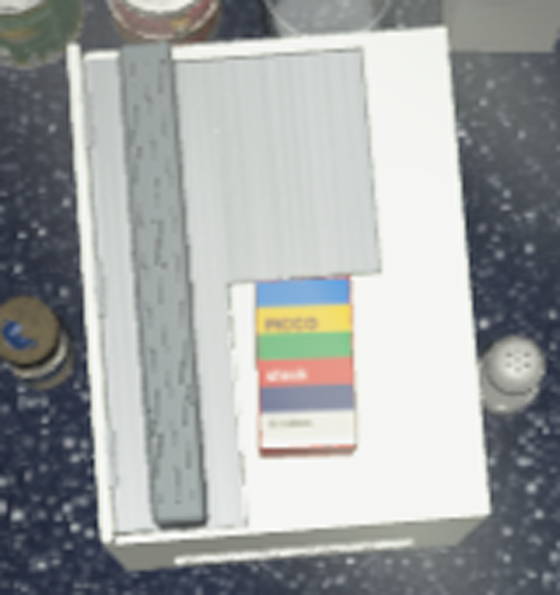

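The crop shows these corners, in crop pixels:
- **Caddy top, right edge:** (447,27) and (490,517).
- **Mouth:** (362,48), (381,272) and (231,283).
- **Bar:** (120,45), (168,43), (205,521) and (157,525).
- **Carton top:** (256,279), (351,275), (355,445) and (259,450).

```bash
cat > h.py <<'E'
import cv2, numpy as np
from cell import sensors, optics, arm
def ray(n,uv,z):
    c=optics.calibration(n);R=cv2.Rodrigues(c["rvec"])[0];C=-R.T@c["tvec"]
    d=R.T@np.linalg.solve(c["camera_matrix"],[uv[0],uv[1],1.]);return C+d*(z-C[2])/d[2]
def crop(p): return np.array(p)/3.5+[230,108]
E
python3 - <<'E'
from h import *
from scipy.spatial.transform import Rotation as Ro
L=[((447,27),132.5,-101.5,.205),((490,517),-132.5,-101.5,.205),((362,48),125,-56,.205),((381,272),0,-56,.205),((231,283),0,24,.205),
((120,45),124,73,.247),((168,43),124,45,.247),((205,521),-128,45,.247),((157,525),-128,73,.247)]
W=np.array([ray("top",crop(p),z)[:2] for p,_,_,z in L]);M=np.array([[a,b] for _,a,b,_ in L])/1e3
wm,mm=W.mean(0),M.mean(0);U,S,V=np.linalg.svd((W-wm).T@(M-mm));R=U@V;t=wm-R@mm
print("yaw",np.degrees(np.arctan2(R[1,0],R[0,0])),"t",t);print("res mm",np.round(1e3*(W-(M@R.T+t)),1).tolist())
T=np.array([ray("top",crop(p),.245)[:2] for p in [(256,279),(351,275),(355,445),(259,450)]])
K=(T-t)@R;print("carton",np.round(1e3*K,1).tolist(),K.mean(0)*1e3)
np.savez("cad.npz",R=R,t=t)
# scene check: project bar & top corners
c=optics.calibration("scene")
P=[np.r_[R@np.array([a,b])/1+t,z] for a,b,z in[(-.128,.045,.247),(-.128,.073,.247),(-.1325,-.1015,.205),(.124,.059,.247)]]
print(cv2.projectPoints(np.array(P),c["rvec"],c["tvec"],c["camera_matrix"],None)[0].squeeze().round(0).tolist())
q=Ro.from_rotvec(sensors.observe()["ee_rot"]);print(q.as_matrix().round(3))
th=np.arctan2(R[1,0],R[0,0])
G=Ro.from_matrix(np.array([[np.cos(th),np.sin(th),0],[np.sin(th),-np.cos(th),0],[0,0,-1.]]))
print("turn frac",(G*q.inv()).as_rotvec()/(np.pi/2))
s=sensors.observe();print(s["joints"],s["position"])
E
```

```text
yaw 5.328830766235696 t [ 0.56307275 -0.05166133]
res mm [[0.3, -1.2], [-0.9, -0.0], [-0.4, -0.0], [1.5, 0.5], [1.8, 0.5], [-1.2, -1.4], [-2.3, 1.7], [0.5, 1.8], [0.8, -1.9]]
carton [[-5.2, 11.3], [-7.0, -37.4], [-94.6, -32.0], [-93.3, 16.8]] [-50.03105716 -10.31977984]
[[305.0, 229.0], [292.0, 236.0], [371.0, 210.0], [225.0, 152.0]]
[[ 0.949  0.315 -0.001]
 [ 0.315 -0.949  0.001]
 [-0.    -0.001 -1.   ]]
turn frac [-0.00086415 -0.00023485 -0.14493893]
[ 1.14741052  0.43519036  0.02496842  1.57397142 -0.01164949  1.13397941
 -0.07512526] [ 0.19691241 -0.59273767  0.24501374]
```

>>> arm_command:
  deltas: [0, 0, -0.04, 0.01, 0.02, 0.04, 52, 0, 0, -0.08, 0.03, 0.06, 0.08, 52, 0, 0, -0.12, 0.05, 0.1, 0.105, 52, 0, 0, -0.145, 0.07, 0.14, 0.105, 52, 0, 0, -0.145, 0.09, 0.18, 0.105, 52, 0, 0, -0.145, 0.108, 0.22, 0.105, 52, 0, 0, -0.145, 0.126, 0.26, 0.105, 52, 0, 0, -0.145, 0.144, 0.3, 0.105, 52, 0, 0, -0.145, 0.162, 0.34, 0.105, 52, 0, 0, -0.145, 0.18, 0.38, 0.105, 52, 0, 0, -0.145, 0.198, 0.42, 0.105, 52, 0, 0, -0.145, 0.216, 0.46, 0.105, 52, 0, 0, -0.145, 0.232, 0.5, 0.105, 52, 0, 0, -0.145, 0.244, 0.53, 0.105, 52, 0, 0, -0.145, 0.254, 0.555, 0.105, 52, 0, 0, -0.145, 0.254, 0.555, 0.105, 52, 0, 0, -0.145, 0.254, 0.555, 0.105, 52, 0, 0, -0.145, 0.254, 0.555, 0.105, 52]

```text
clock: 1.9
position: [0.4507, -0.0393, 0.3505]
ee_rot: [3.138, 0.144, -0.001]
force: [-0.3, -1.0, -0.2]
width: 0.565
gripper_force: 0.0
```

```bash
python3 - <<'E'
from h import *
from scipy.spatial.transform import Rotation as Ro
s=sensors.observe();d=np.load("cad.npz")
print(s["clock"],s["position"],s["force"],s["width"],1e3*(s["position"][:2]-d["t"])@d["R"]);print(Ro.from_rotvec(s["ee_rot"]).as_matrix().round(3))
cv2.imwrite("pics/w1.png",optics.get_image("wrist"))
E
```

```text
1.9 [ 0.45067001 -0.03926596  0.35049997] [-0.32764351 -0.99257411 -0.1776585 ] 0.5645033312649568 [-110.76576739   22.7808273 ]
[[ 0.996  0.091 -0.001]
 [ 0.091 -0.996 -0.   ]
 [-0.001  0.    -1.   ]]
```

View pics/w1.png

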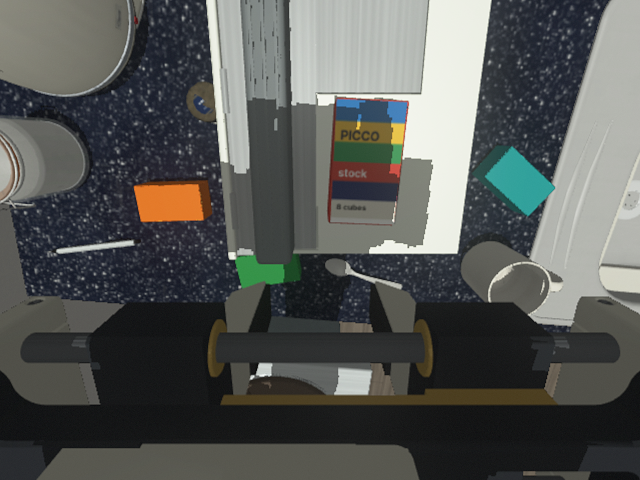

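The wrist view has the carton top at (328,222), (396,224), (408,101) and (337,97). The near end of the bar is at (257–292, 262), and the mouth corners are at (421,94) and (316,94). I'll check these against the fitted pose.

```bash
python3 - <<'E'
from h import *
d=np.load("cad.npz")
for n,z,ps in(("carton",.245,[(328,222),(396,224),(408,101),(337,97)]),("bar",.247,[(257,262),(292,262)]),("mouth",.205,[(421,94),(316,94)]),("near",.205,[(458,253)])):
    for p in ps: print(n,(1e3*(ray("wrist",p,z)[:2]-d["t"])@d["R"]).round(1))
E
```

```text
carton [-91.3  18.2]
carton [-93.  -33.2]
carton [ -7.1 -35.5]
carton [-4.5 12.6]
bar [-122.7   73.1]
bar [-122.7   46. ]
mouth [  1.6 -55.1]
mouth [ 1.8 27.1]
near [-130.5 -100.4]
```

>>> arm_command:
  deltas: [0, 0, 0, 0, 0.002, -0.03, 52, 0, 0, 0, 0, 0.002, -0.06, 52, 0, 0, 0, 0, 0.002, -0.075, 52, 0, 0, 0, 0, 0.002, -0.085, 52, 0, 0, 0, 0, 0.002, -0.095, 52, 0, 0, 0, 0, 0.002, -0.105, 52, 0, 0, 0, 0, 0.002, -0.112, 52, 0, 0, 0, 0, 0.002, -0.118, 52, 0, 0, 0, 0, 0.002, -0.118, 52, 0, 0, 0, 0, 0.002, -0.118, 52, 0, 0, 0, 0, 0.002, -0.118, 52, 0, 0, 0, 0, 0.002, -0.118, 52]

```text
clock: 3.15
position: [0.4521, -0.0393, 0.2339]
ee_rot: [3.135, 0.141, 0.004]
force: [-0.6, -9.4, 5.5]
width: 0.566
gripper_force: 5.5
```

```bash
python3 - <<'E'
from h import *
s=sensors.observe();d=np.load("cad.npz")
print(s["clock"],s["position"],s["force"],s["width"],1e3*(s["position"][:2]-d["t"])@d["R"])
a=optics.get_image("wrist");b=optics.get_image("scene")
cv2.imwrite("pics/w2.png",np.hstack([cv2.resize(a,(400,300)),cv2.resize(b[110:350,180:420],(400,400))[:300]]))
E
```

```text
3.15 [ 0.45212086 -0.03925998  0.23387403] [-0.61887235 -9.44471287  5.46999357] 0.5662202156348787 [-109.32063131   22.65203497]
```

View pics/w2.png

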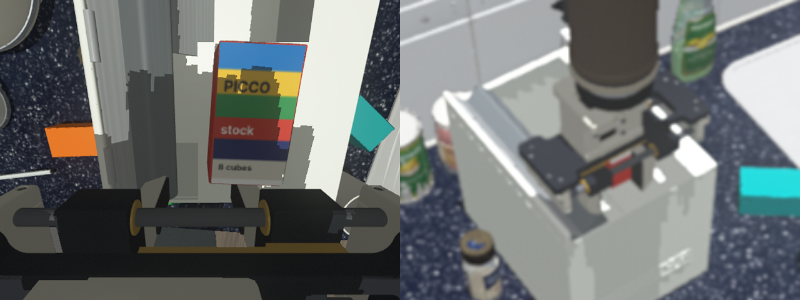

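The flap is open, the fingertip is about 10 mm above the ledge and the pusher is behind the carton's near end. Now I push along the caddy's x axis.

>>> arm_command:
  deltas: [0, 0, 0, 0.005, 0.0005, 0, 52, 0, 0, 0, 0.01, 0.001, 0, 52, 0, 0, 0, 0.015, 0.0014, 0, 52, 0, 0, 0, 0.02, 0.0019, 0, 52, 0, 0, 0, 0.025, 0.0023, 0, 52, 0, 0, 0, 0.03, 0.0028, 0, 52, 0, 0, 0, 0.035, 0.0033, 0, 52, 0, 0, 0, 0.04, 0.0037, 0, 52, 0, 0, 0, 0.04, 0.0037, 0, 52]

```text
clock: 4.15
position: [0.492, -0.0346, 0.2336]
ee_rot: [3.136, 0.142, 0.002]
force: [-0.4, -5.8, 5.4]
width: 0.565
gripper_force: 4.0
```

```bash
python3 - <<'E'
from h import *
s=sensors.observe();d=np.load("cad.npz")
print(s["clock"],s["position"],s["force"],s["width"],1e3*(s["position"][:2]-d["t"])@d["R"])
a=optics.get_image("wrist");b=optics.get_image("top")
cv2.imwrite("pics/w3.png",np.hstack([cv2.resize(a,(400,300)),cv2.resize(b[108:258,220:420],(400,300))]))
E
```

```text
4.15 [ 0.49198435 -0.03458784  0.23358605] [-0.37274534 -5.82216223  5.37668364] 0.5650118096999869 [-69.19551695  23.60179337]
```

View pics/w3.png

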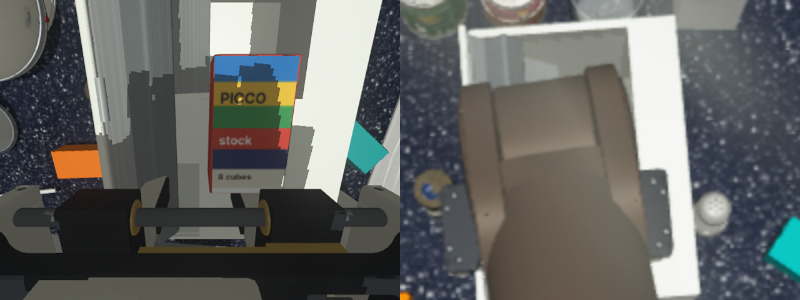

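The carton is sliding straight and is now square with the mouth, which is still open. I keep pushing.

>>> arm_command:
  deltas: [0, 0, 0, 0.006, 0.0006, 0, 52, 0, 0, 0, 0.012, 0.0011, 0, 52, 0, 0, 0, 0.018, 0.0017, 0, 52, 0, 0, 0, 0.024, 0.0022, 0, 52, 0, 0, 0, 0.03, 0.0028, 0, 52, 0, 0, 0, 0.036, 0.0033, 0, 52, 0, 0, 0, 0.042, 0.0039, 0, 52, 0, 0, 0, 0.048, 0.0045, 0, 52, 0, 0, 0, 0.054, 0.005, 0, 52, 0, 0, 0, 0.06, 0.0056, 0, 52, 0, 0, 0, 0.066, 0.0061, 0, 52, 0, 0, 0, 0.066, 0.0061, 0, 52, 0, 0, 0, 0.066, 0.0061, 0, 52, 0, 0, 0, 0.066, 0.0061, 0, 52]

```text
clock: 5.65
position: [0.5582, -0.0287, 0.2339]
ee_rot: [3.136, 0.142, 0.004]
force: [0.3, -6.1, 5.5]
width: 0.564
gripper_force: 4.0
```

```bash
python3 - <<'E'
from h import *
s=sensors.observe();d=np.load("cad.npz")
print(s["clock"],s["position"],s["force"],s["width"],1e3*(s["position"][:2]-d["t"])@d["R"])
a=optics.get_image("wrist");b=optics.get_image("scene")
cv2.imwrite("pics/w4.png",np.hstack([cv2.resize(a,(400,300)),cv2.resize(b[110:350,180:420],(400,400))[:300]]))
E
```

```text
5.65 [ 0.55819282 -0.02870753  0.2339221 ] [ 0.32046161 -6.0607012   5.47031687] 0.5642678664605888 [-2.72707714 23.30780037]
```

View pics/w4.png

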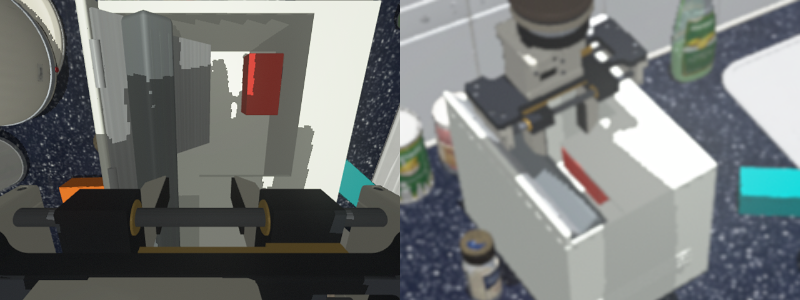

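The carton is off the ledge. Its red side shows deep inside through the mouth, at (263,85) in the wrist half. I lift away so the flap can shut.

>>> arm_command:
  deltas: [0, 0, 0, 0, 0, 0.01, 52, 0, 0, 0, 0, 0, 0.02, 52, 0, 0, 0, 0, 0, 0.03, 52, 0, 0, 0, 0, 0, 0.04, 52, 0, 0, 0, 0, 0, 0.055, 52, 0, 0, 0, 0, 0, 0.08, 52, 0, 0, 0, -0.03, 0, 0.11, 52, 0, 0, 0, -0.06, 0, 0.14, 52, 0, 0, 0, -0.1, -0.03, 0.16, 52, 0, 0, 0, -0.12, -0.07, 0.16, 52, 0, 0, 0, -0.12, -0.11, 0.16, 52, 0, 0, 0, -0.12, -0.15, 0.16, 52, 0, 0, 0, -0.12, -0.19, 0.16, 52, 0, 0, 0, -0.12, -0.23, 0.16, 52, 0, 0, 0, -0.12, -0.25, 0.16, 52, 0, 0, 0, -0.12, -0.25, 0.16, 52, 0, 0, 0, -0.12, -0.25, 0.16, 52]

```text
clock: 7.45
position: [0.4371, -0.2757, 0.3928]
ee_rot: [-3.137, -0.146, 0.0]
force: [-0.6, -0.3, 0.4]
width: 0.564
gripper_force: 0.0
```

```bash
python3 - <<'E'
from h import *
s=sensors.observe();print(s["clock"],s["position"],s["force"])
a=optics.get_image("top");b=optics.get_image("scene")
cv2.imwrite("pics/w5.png",np.hstack([cv2.resize(a[98:278,210:390],(400,400)),cv2.resize(b[110:350,180:420],(400,400))]))
E
```

```text
7.45 [ 0.43709319 -0.27567505  0.3927951 ] [-0.64591699 -0.31594553  0.3703112 ]
```

View pics/w5.png

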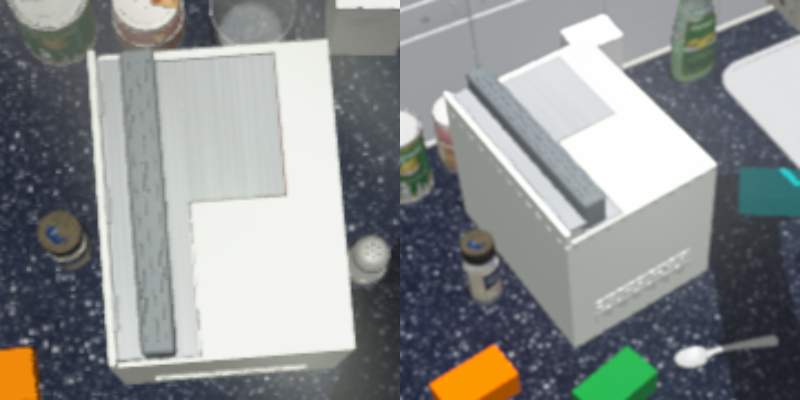

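The flap is shut flush (top half, about (230,125)), the carton is gone from the ledge, the neighbours stand where they were, and the arm is clear.

```bash
python3 -c "
from cell import arm
print(arm.sign_off())"
```

```text
the job is handed in; nothing more can be done
None
```

I pushed the carton through the open flap into the caddy; the last pictures show the flap shut, the arm clear and the neighbouring things undisturbed, and I handed the job in at about 7.5 s (no verdict came back).

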